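Close up the lab sampler and start it

ROBOT

A 7-joint arm with a two-finger parallel gripper is mounted at the origin on the work surface. World frame = base frame: x ahead of the robot, y to its left, z up, the work surface at z = 0. Lengths are in m, angles in rad, forces in N, time in s.
With the tool pointing down it reaches from about 0.35 to 0.9 m from the base axis. Payload 8.1 kg.
Tool frame: the origin (TCP) lies at the very end of the fingers, on their centre line; the grasp point (between the pads) lies 19 mm behind it; z points along the fingers, y is the direction in which the jaws open and shut (so a half turn about z gives the same grasp; the last joint's range is limited). The gripper opens to 92 mm and grips with 3 to 60 N. Pads are 19 mm wide; open, the fingers measure 130 mm over their backs; the gripper's body (75 mm by 190 mm) begins 47 mm behind the grasp point.
Start: joints at [-1.312, 0.434, 0.025, 1.573, -0.012, 1.134, -0.075], TCP at [0.221, 0.585, 0.227] pointing down, gripper open.
Joint ranges: [-2.62, 2.62], [-0.44, 2.09], [-1.27, 1.32], [0.08, 2.57], [-1.32, 4.46], [0.12, 2], [-2.74, 2.74]. Speed limits (rad/s): [2.22, 2.22, 3.01, 3.01, 3.14, 3.14, 3.14].

INTERFACE

Orientations are given as [roll, pitch, yaw] about the fixed x, y, z axes, in that order (R = Rz(yaw) Ry(pitch) Rx(roll)).
In Python, from cell import env, capture, camera_info, spotter gives the robot as it stands.
- The arm moves only by the tool carry_out, never from a script. Its argument "motion" is a list of rows, each a list of 7 numbers: the shift along the world's x, y, z in mm, then the turn, a rotation vector about the world's x, y, z in rad, then the closure, from 0 (fully open) to 1 (shut). A call has 1 to 8 rows; each row is the pose to reach, as a shift and turn from the pose commanded when the call began; what a row does not reach only later rows make up. A row lasts 1/12 s, in which the tool goes at most 41.7 mm and 7.16 degrees, less where a joint would pass 70% of its speed; a pose out of reach is approached as far as the arm can. A call with a gripper value outside its range is refused whole. The fingers move at their own pace and stop on an object; "force" is the grip in N (left out, the last holds). Time passes only in rows, so rows that repeat a pose let the fingers close. It gives the time, the measured TCP pose, the force and the opening at its end, in the units of the state.
- env.read_state(): the state, without advancing time (a new reading comes with each control period).
- capture(name): name is "scene" or "top"; returns the picture (400x640x3 uint8, red, green, blue); there is no depth.
- camera_info(name): a dict with "vertical_fov" (degrees; the focal length in pixels is half the picture's height over the tangent of half this angle, whatever the lens; pixels are square), "cx", "cy" (the principal point, pixels), "rvec" (rotation vector, rad) and "tvec" (3), from world to camera coordinates, as OpenCV has them. Camera axes: x right, y down, z forward; pixel columns grow to the right and rows downward; lengths in m; the calibration is good to about 2 mm. A picture is of the moment at which its call begins. camera_info takes no time and is no camera call.
- env.sign_off(): hands the job in, once; it reports no verdict.
Trained networks look in the newest picture that a camera, given by its name, has taken for a name from the list of things; names that differ only in an ending like _2 or _b are one class to them, and where a whole thing is asked for, a point or a joint stands for the part that bears it (a point fixed in the world has none). Each returns a list of dicts, best first, with "p" (0 to 1); they miss things now and then, are a little off and sometimes report something else, mostly with a low value. They report only what shows in the picture. A call takes as long as a camera call. They do not tell look-alikes from the thing itself.
- spotter.outline_of(camera, target): "pixels" (400x640 bool, what is visible of it) and "bbox" ([centre column, centre row, width, height] in pixels, round what is visible of it).
The state is a dict: "time_s": time; "joint_positions": joint angles; "qvel": joint speeds; "effort": joint torques, N m; "tcp_pos": TCP position; "ee_rot": TCP orientation; "contact_force": force on the tool from outside, world axes, zero at the start; "wrist_torque": the same for the moment, N m; "opening": finger opening in m.
Only numpy, scipy, OpenCV 4.12 (cv2) and the standard library are available. Lean on these libraries where they do the work, as an engineer would, in place of code of your own. Each camera call takes 0.05 s, during which the arm holds its last target.

TASK

Close up the white sampler on the lab bench: push its blue-fronted drawer fully home and slide its amber guard fully shut across the carousel, in either order, then, only once both are shut, push the green start button all the way down and let go. Work with the fingertips only, gripping and lifting nothing; do not slam the drawer, and keep the vials in it standing. Leave the red button and the glassware around alone.

Things in the scene. Friction and masses are not known exactly. Their poses are not given: they have to be found in the camera images.
- sampler: The sampler: a fixed low white case, 220 mm deep (its x), 380 mm wide (its y), 110 mm high to its flat deck, standing on the bench; it cannot be shifted. Origin: centre of its underside. Its x axis points away from the robot (its front, with the drawer, faces the robot at -x), y to its left as the robot sees it, z up. On the deck, centred 60 mm to -y of the centre, is the sample carousel (96 mm across, vial caps up to 46 mm above the deck) which the guard covers when shut.
- drawer_front (a point): Middle of the outer (-x) face of the drawer's blue front, a panel 200 mm wide (y), 80 mm high (its top edge 90 mm above the bench, its lower edge 10 mm) and 22 mm thick (x). Axes as the sampler's. It moves with the drawer; shut, it lies 132 mm to -x of the sampler's origin, at its y, 50 mm above the bench, so that the front still stands 22 mm proud of the case. The tray behind the front is 165 mm wide outside, with 26 mm walls and its floor 16 mm above the bench.
- drawer (a joint): How far the drawer is out, in m: 0 fully home, at most 0.105. It comes out towards the sampler's -x. Friction slide, needs about 2 to 4 N, stays where it is left; a rigid stop at 0.
- guard_face (a point): Middle of the end face to be pushed of the guard (its +y end): the guard is a smooth amber see-through cover 130 mm (x) by 130 mm (y), 60 mm high, its underside 2 mm over the deck. The point lies in the outer face, 32 mm above the deck (142 mm above the bench); the face is upright, 130 mm wide in x. Axes as the sampler's. Shut, it lies 5 mm to +y of the sampler's origin. The deck is free out to its +y edge at y = 190 mm, except for the small jar in the far corner.
- guard (a joint): How far the guard is open, in m: 0 fully shut over the carousel, at most 0.12; it opens towards the sampler's +y. Friction slide, needs about 1.5 to 3 N, stays where it is left; a rigid stop at 0.
- start_top (a point): Centre of the top of the green start button's cap (36 mm across, facing up) on its own fixed grey pod, 85 mm square, 22 mm high, on the bench beside the sampler's front; which side it is on varies.
- start (a joint): Travel of the green button in m: 0 up, 0.006 fully down. Springs back; about 5 N pushes it fully down.
- stop_top (a point): Centre of the top of the red button's cap, on an identical pod; which side varies. Not to be pressed.
- stop (a joint): Travel of the red button in m: 0 up, 0.006 fully down.
- vial0: Small amber glass vial with black cap, 26 mm across, 44 mm high, standing loose in the drawer. Origin: centre of its underside, z up.
- vial1: The same with a blue cap, standing loose in the drawer.
- jar: Small clear jar with white cap, 36 mm across, 46 mm high, standing on the deck's far +y corner. Origin: centre of its underside, as for all that follow.
- conical: Conical glass flask, 82 mm across, 120 mm high, on the bench to the left.
- volumetric: Volumetric glass flask with long neck, 72 mm across, 150 mm high, on the bench to the right.
- beaker: Glass beaker, 68 mm across, 85 mm high, on the bench to the left.
- reagent: Amber reagent bottle with orange cap, 60 mm across, 120 mm high, on the bench to the right.
There are look-alikes about, which are no part of the job. Leave any purple look-alike of the beaker alone.

How it is judged:
By the outcome, as a careful person would: the job done as asked, in the order asked, and still so for the second after the job is handed in, with the robot touching nothing.
It also fails if it takes over 64 s, if anything falls off the work surface, if the arm or the gripper's body presses on something with over 40 N, if the wrist force passes 120 N, or if a joint passes its speed limit or range.

## Working session

There is one attempt and no reset: what is moved stays moved. The work goes in short steps, Python scripts to look and compute and a tool call to move; the robot and the scene stay as the last step left them, time stands still between calls to the robot, and variables do not carry over. Pictures are saved under pics/ and viewed, and the job is handed in when it is done.

Besides the shell and the picture viewer there is one more tool, called after "Request:" by a JSON object that holds its "api" and its "payload", one argument or row to a line. carry_out: Moves the arm, as the interface text tells. Its arguments: {"type":"object","properties":{"motion":{"type":"array","items":{"type":"array","items":{"type":"number"}}},"force":{"type":"number"}},"required":["motion"]}

```bash
ls; mkdir -p pics; python3 - <<'E'
from cell import env,capture,camera_info,spotter
import cv2
for n in("scene","top"):
    cv2.imwrite(f"pics/{n}0.png",capture(n)[:,:,::-1]); print(camera_info(n))
print(env.read_state())
E
```

```text
pics
{'vertical_fov': 55.27490190343212, 'cx': 317.8634644233253, 'cy': 202.09084350671964, 'rvec': array([ 0.88616782,  2.61279787, -0.91879374]), 'tvec': array([ 0.41937752, -0.18064484,  1.46929661])}
{'vertical_fov': 51.56319449273496, 'cx': 321.52533208673435, 'cy': 204.30732599338205, 'rvec': array([ 2.14327729, -2.067233  ,  0.22487049]), 'tvec': array([0.01370818, 0.55494916, 1.55121664])}
{'time_s': 0.1, 'joint_positions': array([-1.31162216,  0.43515474,  0.02495896,  1.57402124, -0.01160154,
        1.13402591, -0.07509566]), 'qvel': array([ 0.00071766, -0.00010604, -0.00038029, -0.00290506, -0.00144856,
        0.00104772, -0.0001509 ]), 'effort': array([ 3.94576957e-03, -6.69126678e+01,  9.88536291e-01, -3.15147114e+01,
       -6.03623036e-02,  3.74802807e-02,  5.13521786e-05]), 'tcp_pos': array([0.22108203, 0.58407997, 0.22601655]), 'ee_rot': array([-3.14013370e+00,  1.25202944e-04,  2.77976596e+00]), 'contact_force': array([ 1.08175307,  0.79958668, -0.55701653]), 'wrist_torque': array([-0.03520089, -0.02176048, -0.01946515]), 'opening': 0.09162899939682559}
```

View pics/scene0.png

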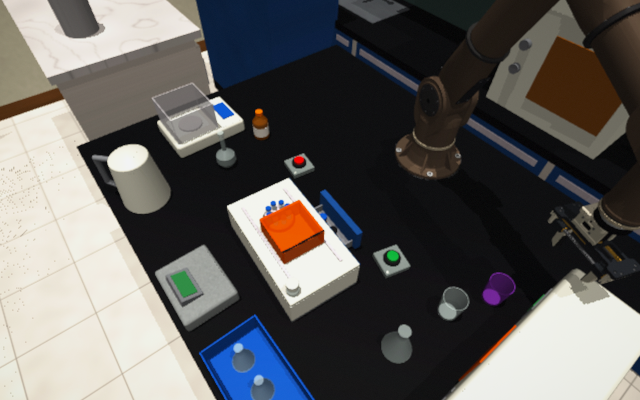

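View pics/top0.png

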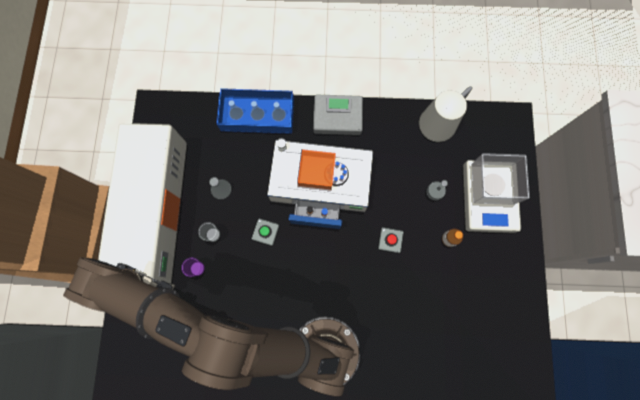

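```bash
cat > h.py <<'E'
import numpy as np,cv2
from cell import env,capture,camera_info,spotter
def cam(n):
    c=camera_info(n);f=200/np.tan(np.radians(c['vertical_fov'])/2)
    return np.array([[f,0,c['cx']],[0,f,c['cy']],[0,0,1]]),np.array(c['rvec'],float),np.array(c['tvec'],float)
def plane(n,px,z):
    K,r,t=cam(n);R=cv2.Rodrigues(r)[0];px=np.atleast_2d(px).astype(float)
    d=(np.linalg.inv(K)@np.c_[px,np.ones(len(px))].T).T@R;C=-R.T@t
    return (C+d*((z-C[2])/d[:,2])[:,None])
def proj(n,P):
    K,r,t=cam(n);return cv2.projectPoints(np.atleast_2d(P).astype(float),r,t,K,None)[0][:,0]
E
python3 - <<'E'
from h import *
im={n:capture(n) for n in("scene","top")}
hs=dict(sampler=.11,drawer_front=.09,guard_face=.172,start_top=.03,stop_top=.03,jar=.156)
for n in im:
  for k in hs:
    for o in spotter.outline_of(n,k)[:3]:
      if o['p']<.3: continue
      m=o['pixels'].astype(np.uint8)
      (c,s,a)=cv2.minAreaRect(cv2.findNonZero(m))
      box=cv2.boxPoints((c,s,a))
      print(n,k,round(o['p'],2),np.round(o['bbox']),m.sum(),'box->',np.round(plane(n,box,hs[k])[:,:2],3).tolist())
      np.save(f"m_{n}_{k}.npy",m)
t=im["top"][130:250,240:410,::-1];cv2.imwrite("pics/ct.png",cv2.resize(t,None,fx=4.5,fy=4.5,interpolation=2))
t=im["scene"][160:330,220:420,::-1];cv2.imwrite("pics/cs.png",cv2.resize(t,None,fx=3.5,fy=3.5,interpolation=2))
E
```

```text
scene sampler 0.71 [294. 249. 134. 137.] 11393 box-> [[0.786, -0.15], [0.418, -0.182], [0.531, 0.283], [0.819, 0.262]]
scene sampler 0.62 [293. 233.  65.  66.] 2566 box-> [[0.727, -0.054], [0.553, -0.053], [0.596, 0.126], [0.752, 0.116]]
scene drawer_front 0.71 [339. 217.  46.  55.] 1121 box-> [[0.55, -0.027], [0.474, -0.042], [0.492, 0.18], [0.561, 0.187]]
scene drawer_front 0.5 [261. 126.  19.  29.] 382 box-> [[0.455, -0.528], [0.401, -0.503], [0.484, -0.348], [0.534, -0.373]]
scene guard_face 0.62 [291. 232.  64.  61.] 2542 box-> [[0.744, -0.01], [0.583, -0.007], [0.624, 0.157], [0.769, 0.146]]
scene start_top 0.69 [394. 259.   9.   9.] 91 box-> [[0.445, 0.23], [0.421, 0.248], [0.444, 0.271], [0.467, 0.253]]
scene stop_top 0.55 [297. 161.  11.   5.] 66 box-> [[0.432, -0.272], [0.406, -0.252], [0.427, -0.223], [0.453, -0.242]]
scene jar 0.74 [294. 287.  17.  20.] 234 box-> [[0.801, 0.213], [0.774, 0.174], [0.746, 0.195], [0.774, 0.234]]
top sampler 0.9 [321. 184. 104.  86.] 6674 box-> [[0.476, 0.243], [0.796, 0.226], [0.761, -0.161], [0.444, -0.127]]
top drawer_front 0.89 [316. 214.  50.  30.] 1023 box-> [[0.471, 0.157], [0.567, 0.152], [0.551, -0.049], [0.456, -0.041]]
top guard_face 0.55 [315. 170.  39.  41.] 1368 box-> [[0.594, 0.131], [0.743, 0.122], [0.732, -0.013], [0.584, -0.001]]
top stop_top 0.65 [393. 241.   9.  10.] 67 box-> [[0.447, -0.226], [0.449, -0.257], [0.417, -0.257], [0.416, -0.226]]
```

View pics/ct.png

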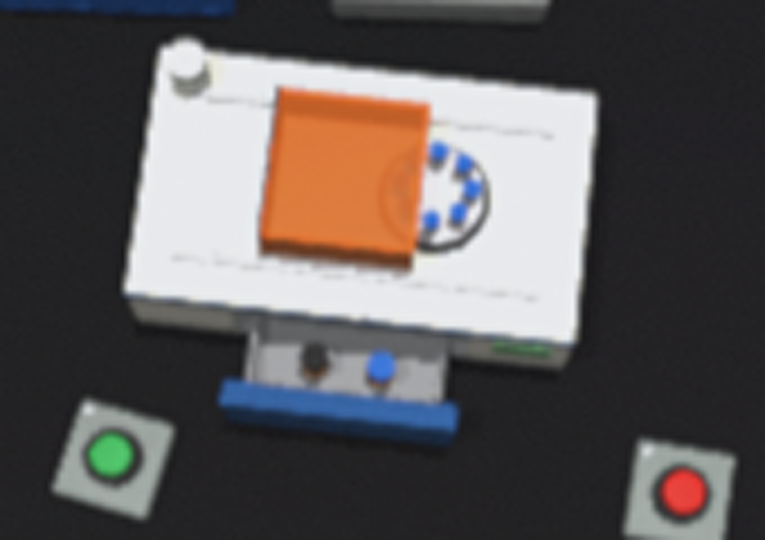

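View pics/cs.png

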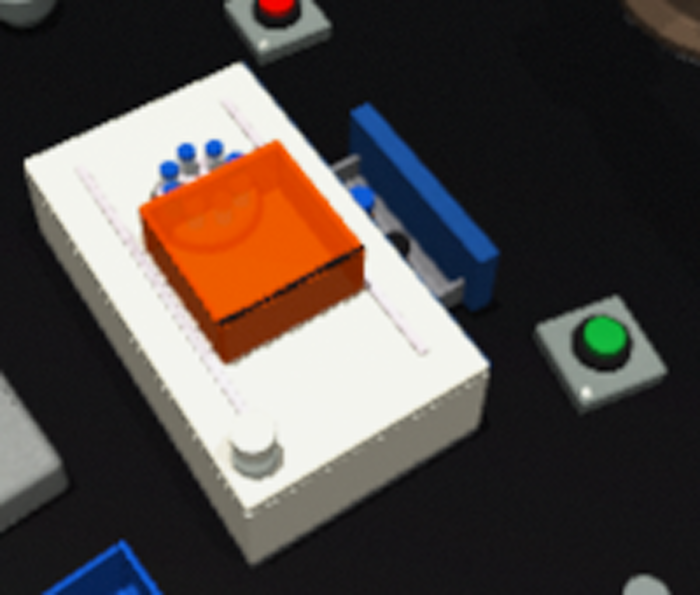

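```bash
cat > fit.py <<'E'
from h import *
from scipy.optimize import least_squares
S=lambda p:((np.array(p)+.5)/3.5-.5+[220,160]).tolist()
T=lambda p:((np.array(p)+.5)/4.5-.5+[240,130]).tolist()
D=[[.11,.19],[.11,-.19],[-.11,-.19],[-.11,.19]]
obs=[]
for p,(x,y) in zip([(162,46),(597,93),(577,343),(125,293)],D): obs.append(('top',T(p),(x,y,.11),'b'))
for p,(x,y) in zip([(245,510),(25,160),(241,64),(488,365)],D): obs.append(('scene',S(p),(x,y,.11),'b'))
G=[[.065,0],[.065,-.13],[-.065,-.13],[-.065,0]]
for p,(x,y) in zip([(278,88),(430,103),(412,250),(262,240)],G): obs.append(('top',T(p),(x,y+.005,.172),'g'))
for p,(x,y) in zip([(220,320),(142,208),(277,142),(362,250)],G): obs.append(('scene',S(p),(x,y+.005,.172),'g'))
for p,y in zip([(227,380),(457,403)],[.1,-.1]): obs.append(('top',T(p),(-.11,y,.09),'d'))
for p,y in zip([(497,250),(367,104)],[.1,-.1]): obs.append(('scene',S(p),(-.132,y,.09),'d'))
def W(q,P,k):
    x,y,z=P
    if k=='g': y+=q[4]
    if k=='d': x-=q[3]
    c,s=np.cos(q[2]),np.sin(q[2]);return [q[0]+c*x-s*y,q[1]+s*x+c*y,z]
def res(q): return np.concatenate([proj(n,W(q,P,k))[0]-p for n,p,P,k in obs])
r=least_squares(res,[.63,.04,-.08,.07,.06],loss='soft_l1',x_scale=.01)
q=r.x;print('x,y,yaw,drawer,guard',np.round(q,4));print(np.round(res(q).reshape(-1,2),1).tolist())
np.save('q.npy',q)
print('drawer_front',W(q,(-.132,0,.05),'d'),'guard_face',W(q,(0,.005,.142),'g'))
print('jar',W(q,(.09,.17,.11),'b'))
for k,t,s in(('green',(111,455),(605,336)),('red',(683,492),None)):
    print(k,plane('top',T(t),.03),plane('scene',S(s),.03) if s else '')
E
python3 fit.py
python3 - <<'E'
from h import *
for n in("scene","top"):
  capture(n)
  for k in("vial0","vial1","conical","beaker","start_top","jar"):
    for o in spotter.outline_of(n,k)[:2]:
      b=o['bbox'];print(n,k,round(o['p'],2),np.round(b),np.round(plane(n,[b[0],b[1]+(b[3]/2)],0)[0],3),np.round(plane(n,b[:2],.05)[0],3))
E
```

```text
x,y,yaw,drawer,guard [ 0.6699  0.0412 -0.0795  0.0589  0.0766]
[[-0.0, -0.1], [0.3, 0.1], [-0.4, -0.4], [0.1, -0.6], [0.4, -0.3], [-0.9, -0.0], [0.1, -1.1], [0.7, -0.4], [-0.5, -1.1], [0.4, -0.6], [0.6, 0.3], [-1.4, -1.4], [0.1, 1.4], [-1.3, -0.8], [0.5, -1.4], [1.4, -0.9], [-0.7, -1.1], [0.6, -0.2], [0.8, 0.5], [0.2, -0.9]]
drawer_front [np.float64(0.47956308534277103), np.float64(0.056379332858194214), 0.05] guard_face [np.float64(0.6763429737430717), np.float64(0.12252856329531095), 0.142]
jar [np.float64(0.7730785545096295), np.float64(0.2035475250542364), 0.11]
green [[0.44692105 0.25394215 0.03      ]] [[0.44122599 0.24927266 0.03      ]]
red [[ 0.43252311 -0.24298127  0.03      ]] 
scene conical 0.6 [395. 344.  30.  41.] [0.65  0.474 0.   ] [0.632 0.444 0.05 ]
scene conical 0.24 [452. 303.  27.  33.] [0.437 0.486 0.   ] [0.428 0.46  0.05 ]
scene beaker 0.89 [497. 288.  32.  36.] [0.304 0.539 0.   ] [0.293 0.509 0.05 ]
scene beaker 0.83 [452. 303.  32.  35.] [0.439 0.488 0.   ] [0.428 0.46  0.05 ]
scene start_top 0.54 [260. 126.  16.  28.] [ 0.467 -0.456  0.   ] [ 0.449 -0.474  0.05 ]
scene start_top 0.46 [340. 221.  50.  57.] [0.541 0.123 0.   ] [0.496 0.064 0.05 ]
scene jar 0.76 [292. 285.  14.  19.] [0.746 0.157 0.   ] [0.742 0.154 0.05 ]
top vial0 0.57 [325. 211.   7.   5.] [0.531 0.02  0.   ] [0.53 0.02 0.05]
top vial1 0.57 [325. 211.   7.   5.] [0.531 0.02  0.   ] [0.53 0.02 0.05]
top conical 0.56 [219. 189.  17.  26.] [0.561 0.449 0.   ] [0.603 0.44  0.05 ]
top beaker 0.76 [212. 232.  18.  21.] [0.396 0.464 0.   ] [0.431 0.454 0.05 ]
top start_top 0.59 [264. 231.  11.  13.] [0.426 0.256 0.   ] [0.444 0.25  0.05 ]
top jar 0.4 [282. 145.   8.  14.] [0.786 0.205 0.   ] [0.798 0.201 0.05 ]
```

Request:
{"api": "carry_out", "payload": {
  "motion": [
    [25,-20,5,0,0,0.04,1],
    [55,-42,10,0,0,0.1,1],
    [88,-65,15,0,0,0.17,1],
    [120,-88,20,0,0,0.24,1],
    [152,-111,20,0,0,0.282,1],
    [184,-134,20,0,0,0.282,1],
    [214,-157,20,0,0,0.282,1],
    [240,-175,20,0,0,0.282,1]
  ],
  "force": 20
}}

```text
time_s: 2.17
tcp_pos: [0.4637, 0.4069, 0.247]
ee_rot: [-3.141, 0.001, 3.06]
contact_force: [0.4, 0.2, -0.0]
opening: 0.0431
```

Request:
{"api": "carry_out", "payload": {
  "motion": [
    [30,-28,0,0,0,0,1],
    [60,-56,0,0,0,0,1],
    [90,-84,0,0,0,0,1],
    [120,-112,0,0,0,0,1],
    [150,-140,0,0,0,0,1],
    [180,-168,0,0,0,0,1],
    [205,-190,0,0,0,0,1],
    [219,-200,0,0,0,0,1]
  ]
}}

```text
time_s: 2.83
tcp_pos: [0.6834, 0.2036, 0.2465]
ee_rot: [-3.139, 0.002, 3.056]
contact_force: [-0.2, -0.6, -0.3]
opening: 0.0003
```

Request:
{"api": "carry_out", "payload": {
  "motion": [
    [0,0,-20,0,0,0,1],
    [0,0,-45,0,0,0,1],
    [0,0,-70,0,0,0,1],
    [0,0,-90,0,0,0,1],
    [0,0,-103,0,0,0,1],
    [0,0,-109,0,0,0,1],
    [0,0,-109,0,0,0,1]
  ]
}}

```text
time_s: 3.42
tcp_pos: [0.6797, 0.2094, 0.1365]
ee_rot: [-3.141, -0.002, 3.062]
contact_force: [-0.5, -1.0, 0.2]
opening: 0.0005
```

```bash
python3 - <<'E'
from h import *
im={n:capture(n) for n in("scene","top")}
a=cv2.resize(im['scene'][160:330,220:420,::-1],(600,510));cv2.imwrite("pics/s1.png",a)
print(env.read_state()['tcp_pos'])
E
```

```text
[0.68090782 0.20976329 0.13885512]
```

View pics/s1.png

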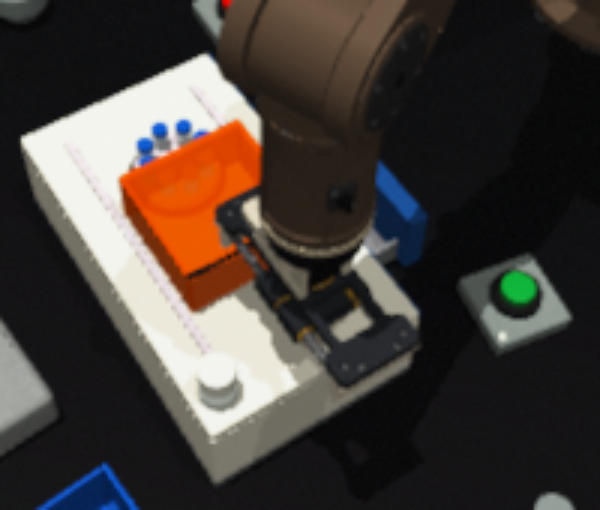

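Request:
{"api": "carry_out", "payload": {
  "motion": [
    [-1,-12,2,0,0,0,1],
    [-2,-24,3,0,0,0,1],
    [-3,-36,3,0,0,0,1],
    [-4,-46,3,0,0,0,1],
    [-4,-54,3,0,0,0,1],
    [-5,-62,3,0,0,0,1],
    [-6,-70,3,0,0,0,1],
    [-6,-78,3,0,0,0,1]
  ]
}}

```text
time_s: 4.18
tcp_pos: [0.6739, 0.1316, 0.1408]
ee_rot: [3.141, -0.0, 3.062]
contact_force: [-1.0, 1.5, 1.1]
opening: 0.0005
```

Request:
{"api": "carry_out", "payload": {
  "motion": [
    [-1,-7,0,0,0,0,1],
    [-1,-14,0,0,0,0,1],
    [-2,-21,0,0,0,0,1],
    [-2,-28,0,0,0,0,1],
    [-3,-35,0,0,0,0,1],
    [-3,-42,0,0,0,0,1],
    [-4,-48,0,0,0,0,1],
    [-4,-54,0,0,0,0,1]
  ]
}}

```text
time_s: 4.85
tcp_pos: [0.67, 0.0768, 0.1407]
ee_rot: [-3.142, -0.0, 3.062]
contact_force: [-1.6, 2.7, 0.1]
opening: 0.0001
```

Pushing at about 2.7 N. Continue slowly to the stop.

Request:
{"api": "carry_out", "payload": {
  "motion": [
    [0,-3,0,0,0,0,1],
    [0,-6,0,0,0,0,1],
    [-1,-9,0,0,0,0,1],
    [-1,-12,0,0,0,0,1],
    [-1,-15,0,0,0,0,1],
    [-1,-17,0,0,0,0,1],
    [-1,-17,0,0,0,0,1]
  ]
}}

```text
time_s: 5.43
tcp_pos: [0.6691, 0.0646, 0.1408]
ee_rot: [3.137, -0.0, 3.065]
contact_force: [-0.7, 10.6, 0.5]
opening: 0.0003
```

Request:
{"api": "carry_out", "payload": {
  "motion": [
    [0,0,0,0,0,0,1],
    [1,12,0,0,0,0,1],
    [3,35,5,0,0,0,1],
    [4,50,30,0,0,0,1],
    [4,50,65,0,0,0,1],
    [4,50,95,0,0,0,1],
    [4,50,110,0,0,0,1],
    [4,50,110,0,0,0,1]
  ]
}}

```text
time_s: 6.1
tcp_pos: [0.6755, 0.1107, 0.2555]
ee_rot: [3.14, 0.007, 3.061]
contact_force: [-0.2, 0.4, 0.8]
opening: 0.0006
```

```bash
python3 - <<'E'
from h import *
im={n:capture(n) for n in("scene","top")}
cv2.imwrite("pics/s2.png",cv2.resize(im['scene'][160:330,220:420,::-1],(600,510)))
cv2.imwrite("pics/t2.png",cv2.resize(im['top'][130:250,240:410,::-1],None,fx=4.5,fy=4.5))
print(env.read_state()['tcp_pos'])
E
```

```text
[0.67348737 0.11038756 0.25101057]
```

View pics/s2.png

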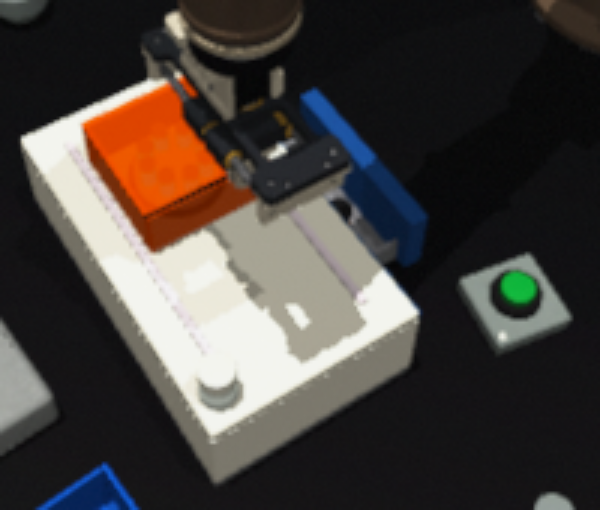

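View pics/t2.png

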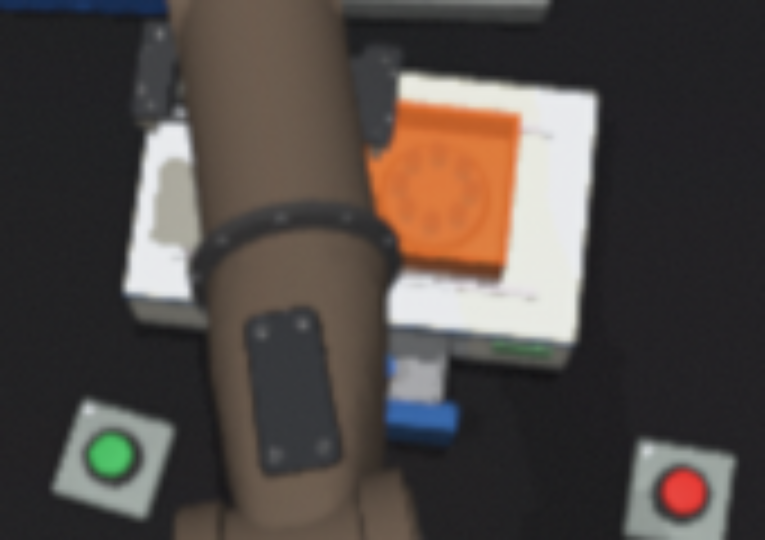

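Request:
{"api": "carry_out", "payload": {
  "motion": [
    [-20,-5,0,0,0,0,1],
    [-55,-12,0,0,0,0,1],
    [-93,-20,0,0,0,0,1],
    [-131,-28,0,0,0,0,1],
    [-169,-36,0,0,0,0,1],
    [-205,-43,0,0,0,0,1],
    [-228,-48,0,0,0,0,1],
    [-238,-50,0,0,0,0,1]
  ]
}}

```text
time_s: 6.87
tcp_pos: [0.4312, 0.0593, 0.2494]
ee_rot: [-3.14, -0.003, 3.061]
contact_force: [-0.4, 0.5, -0.7]
opening: 0.0003
```

Request:
{"api": "carry_out", "payload": {
  "motion": [
    [0,0,-25,0,0,0,1],
    [0,0,-60,0,0,0,1],
    [0,0,-95,0,0,0,1],
    [0,0,-130,0,0,0,1],
    [0,0,-160,0,0,0,1],
    [0,0,-180,0,0,0,1],
    [0,0,-191,0,0,0,1],
    [0,0,-191,0,0,0,1]
  ]
}}

```text
time_s: 7.53
tcp_pos: [0.4335, 0.06, 0.0567]
ee_rot: [-3.139, -0.005, 3.062]
contact_force: [0.3, -0.7, 0.1]
opening: 0.0008
```

```bash
python3 - <<'E'
from h import *
im={n:capture(n) for n in("scene","top")}
cv2.imwrite("pics/s3.png",cv2.resize(im['scene'][130:300,240:440,::-1],(600,510)))
print(env.read_state()['tcp_pos'])
E
```

```text
[0.43506602 0.06039478 0.05912427]
```

View pics/s3.png

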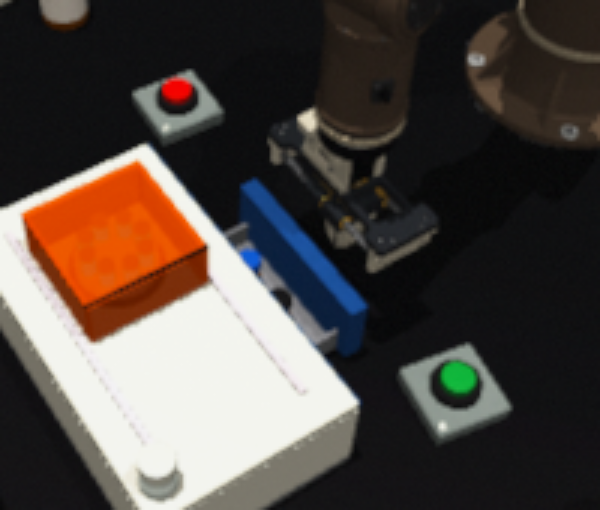

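Request:
{"api": "carry_out", "payload": {
  "motion": [
    [6,0,0,0,0,0,1],
    [13,-1,0,0,0,0,1],
    [19,-2,0,0,0,0,1],
    [24,-2,0,0,0,0,1],
    [28,-2,0,0,0,0,1],
    [32,-3,0,0,0,0,1],
    [36,-3,0,0,0,0,1],
    [40,-3,0,0,0,0,1]
  ]
}}

```text
time_s: 8.3
tcp_pos: [0.4749, 0.0573, 0.0596]
ee_rot: [-3.141, -0.001, 3.062]
contact_force: [-2.2, -1.1, 0.9]
opening: 0.0001
```

Request:
{"api": "carry_out", "payload": {
  "motion": [
    [4,0,0,0,0,0,1],
    [8,-1,0,0,0,0,1],
    [12,-1,0,0,0,0,1],
    [16,-1,0,0,0,0,1],
    [20,-2,0,0,0,0,1],
    [24,-2,0,0,0,0,1],
    [28,-2,0,0,0,0,1],
    [32,-3,0,0,0,0,1]
  ]
}}

```text
time_s: 8.97
tcp_pos: [0.5076, 0.0548, 0.0597]
ee_rot: [3.141, -0.0, 3.062]
contact_force: [-1.8, 2.0, -0.7]
opening: 0.0002
```

Request:
{"api": "carry_out", "payload": {
  "motion": [
    [3,0,0,0,0,0,1],
    [6,-1,0,0,0,0,1],
    [9,-1,0,0,0,0,1],
    [11,-1,0,0,0,0,1],
    [13,-1,0,0,0,0,1],
    [14,-1,0,0,0,0,1],
    [15,-1,0,0,0,0,1],
    [16,-1,0,0,0,0,1]
  ]
}}

```text
time_s: 9.63
tcp_pos: [0.5233, 0.0532, 0.0598]
ee_rot: [-3.141, -0.0, 3.061]
contact_force: [-1.3, -1.3, 1.1]
opening: 0.0005
```

Request:
{"api": "carry_out", "payload": {
  "motion": [
    [1,0,0,0,0,0,1],
    [2,0,0,0,0,0,1],
    [3,0,0,0,0,0,1],
    [4,0,0,0,0,0,1],
    [5,-1,0,0,0,0,1],
    [6,-1,0,0,0,0,1]
  ]
}}

```text
time_s: 10.13
tcp_pos: [0.5269, 0.0534, 0.0596]
ee_rot: [3.141, -0.004, 3.063]
contact_force: [-13.7, 1.9, 10.6]
opening: 0.0004
```

Request:
{"api": "carry_out", "payload": {
  "motion": [
    [0,0,0,0,0,0,1],
    [-8,1,0,0,0,0,1],
    [-30,2,0,0,0,0,1],
    [-60,5,0,0,0,0,1],
    [-85,7,0,0,0,0,1],
    [-95,8,10,0,0,0,1],
    [-95,8,40,0,0,0,1],
    [-95,8,60,0,0,0,1]
  ]
}}

```text
time_s: 10.8
tcp_pos: [0.4339, 0.0609, 0.1212]
ee_rot: [3.141, 0.001, 3.062]
contact_force: [1.3, 0.3, 0.6]
opening: 0.0008
```

```bash
python3 - <<'E'
from h import *
im={n:capture(n) for n in("scene","top")}
cv2.imwrite("pics/s4.png",cv2.resize(im['scene'][160:330,220:420,::-1],None,fx=3.5,fy=3.5,interpolation=2))
cv2.imwrite("pics/t4.png",cv2.resize(im['top'][130:250,240:410,::-1],None,fx=4.5,fy=4.5,interpolation=2))
from fit import W
q=np.load('q.npy')
for dd in(0,.005):
  print(dd,[ ((proj('scene',W([*q[:3],dd,0],(-.132,y,.09),'d'))[0]-[220,160]+.5)*3.5).round() for y in(.1,-.1)],[ ((proj('top',W([*q[:3],dd,0],(x,y,.09),'d'))[0]-[240,130]+.5)*4.5).round() for x,y in((-.11,.1),(-.11,-.1),(-.132,.1),(-.132,-.1))])
print('guard',[ ((proj('scene',W([*q[:3],0,0],(x,.005,.172),'g'))[0]-[220,160]+.5)*3.5).round() for x in(.065,-.065)])
print(env.read_state()['tcp_pos'])
E
```

```text
x,y,yaw,drawer,guard [ 0.6699  0.0412 -0.0795  0.0589  0.0766]
[[-0.0, -0.1], [0.3, 0.1], [-0.4, -0.4], [0.1, -0.6], [0.4, -0.3], [-0.9, -0.0], [0.1, -1.1], [0.7, -0.4], [-0.5, -1.1], [0.4, -0.6], [0.6, 0.3], [-1.4, -1.4], [0.1, 1.4], [-1.3, -0.8], [0.5, -1.4], [1.4, -0.9], [-0.7, -1.1], [0.6, -0.2], [0.8, 0.5], [0.2, -0.9]]
drawer_front [np.float64(0.47956308534277103), np.float64(0.056379332858194214), 0.05] guard_face [np.float64(0.6763429737430717), np.float64(0.12252856329531095), 0.142]
jar [np.float64(0.7730785545096295), np.float64(0.2035475250542364), 0.11]
green [[0.44692105 0.25394215 0.03      ]] [[0.44122599 0.24927266 0.03      ]]
red [[ 0.43252311 -0.24298127  0.03      ]] 
0 [array([444., 284.]), array([314., 128.])] [array([234., 308.]), array([467., 335.]), array([230., 333.]), array([465., 360.])]
0.005 [array([449., 281.]), array([319., 125.])] [array([233., 314.]), array([467., 340.]), array([230., 339.]), array([464., 366.])]
guard [array([171., 253.]), array([314., 181.])]
[0.4368612  0.06145013 0.12281021]
```

View pics/s4.png

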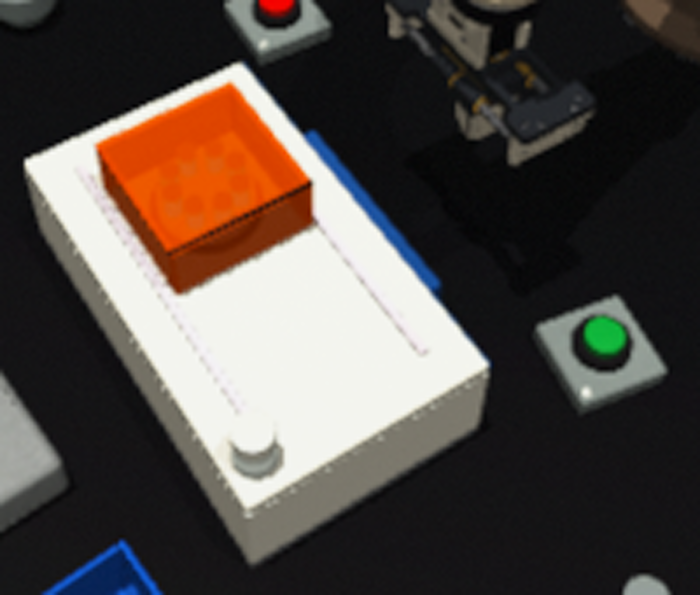

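View pics/t4.png

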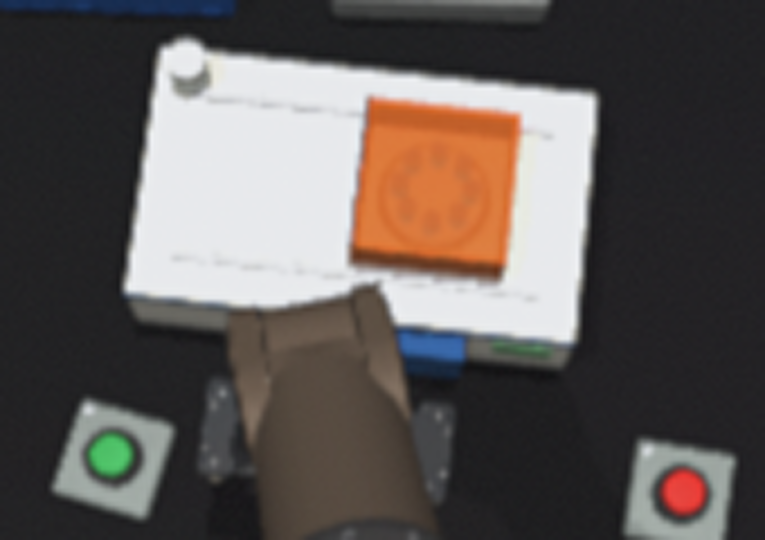

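Both look shut; the drawer push showed an odd upward force, so I'll re-check it at another height (plenty of time).

Request:
{"api": "carry_out", "payload": {
  "motion": [
    [0,0,-15,0,0,0,1],
    [0,0,-35,0,0,0,1],
    [10,-1,-47,0,0,0,1],
    [30,-2,-47,0,0,0,1],
    [55,-4,-47,0,0,0,1],
    [70,-6,-47,0,0,0,1],
    [80,-6,-47,0,0,0,1],
    [84,-7,-47,0,0,0,1]
  ]
}}

```text
time_s: 11.57
tcp_pos: [0.5197, 0.0538, 0.0724]
ee_rot: [3.141, 0.001, 3.061]
contact_force: [0.5, -0.3, 0.8]
opening: 0.0007
```

Request:
{"api": "carry_out", "payload": {
  "motion": [
    [1,0,0,0,0,0,1],
    [2,0,0,0,0,0,1],
    [3,0,0,0,0,0,1],
    [4,0,0,0,0,0,1],
    [5,0,0,0,0,0,1],
    [6,0,0,0,0,0,1],
    [7,-1,0,0,0,0,1],
    [8,-1,0,0,0,0,1]
  ]
}}

```text
time_s: 12.23
tcp_pos: [0.5263, 0.0524, 0.0728]
ee_rot: [-3.142, 0.0, 3.062]
contact_force: [0.1, -0.1, -1.4]
opening: 0.0002
```

Request:
{"api": "carry_out", "payload": {
  "motion": [
    [1,0,0,0,0,0,1],
    [2,0,0,0,0,0,1],
    [3,0,0,0,0,0,1],
    [3,0,0,0,0,0,1]
  ]
}}

```text
time_s: 12.57
tcp_pos: [0.5268, 0.0525, 0.0723]
ee_rot: [-3.141, -0.005, 3.062]
contact_force: [-8.5, -0.7, 6.6]
opening: 0.0006
```

Request:
{"api": "carry_out", "payload": {
  "motion": [
    [0,0,0,0,0,0,1],
    [-8,1,0,0,0,0,1],
    [-30,2,0,0,0,0,1],
    [-60,5,0,0,0,0,1],
    [-85,7,10,0,0,0,1],
    [-90,8,30,0,0,0,1],
    [-90,8,60,0,0,0,1],
    [-90,8,78,0,0,0,1]
  ]
}}

```text
time_s: 13.23
tcp_pos: [0.4391, 0.0608, 0.1528]
ee_rot: [3.141, 0.002, 3.062]
contact_force: [0.2, 0.3, 0.6]
opening: 0.0007
```

```bash
python3 - <<'E'
from h import *
im={n:capture(n) for n in("scene","top")}
s=im['scene'][235:285,360:420,::-1];t=im['top'][210:255,240:294,::-1]
cv2.imwrite("pics/b.png",np.hstack([cv2.resize(s,(390,330),interpolation=2),cv2.resize(t,(396,330),interpolation=2)]))
c={}
for n in im:
  h=cv2.cvtColor(im[n],cv2.COLOR_RGB2HSV);m=cv2.inRange(h,(45,120,60),(80,255,255))
  k,l,st,ce=cv2.connectedComponentsWithStats(m)
  g=(390,258) if n=='scene' else (265,231)
  i=min(range(1,k),key=lambda i:np.hypot(*(ce[i]-g)));c[n]=ce[i];print(n,ce[i],st[i])
for z in(.02,.025,.03,.035,.04,.045,.05): print(z,plane('top',c['top'],z)[0].round(4),plane('scene',c['scene'],z)[0].round(4))
print(env.read_state()['tcp_pos'])
E
```

```text
scene [392.27826087 255.6173913 ] [387 250  12  12 115]
top [264.27027027 230.7027027 ] [260 226  10  10  74]
0.02 [0.4485 0.2554 0.02  ] [0.436  0.2455 0.02  ]
0.025 [0.4477 0.2547 0.025 ] [0.4389 0.2472 0.025 ]
0.03 [0.447 0.254 0.03 ] [0.4417 0.2488 0.03  ]
0.035 [0.4463 0.2533 0.035 ] [0.4445 0.2504 0.035 ]
0.04 [0.4455 0.2525 0.04  ] [0.4473 0.2521 0.04  ]
0.045 [0.4448 0.2518 0.045 ] [0.4502 0.2537 0.045 ]
0.05 [0.444  0.2511 0.05  ] [0.453  0.2554 0.05  ]
[0.44115625 0.06114421 0.1536157 ]
```

View pics/b.png

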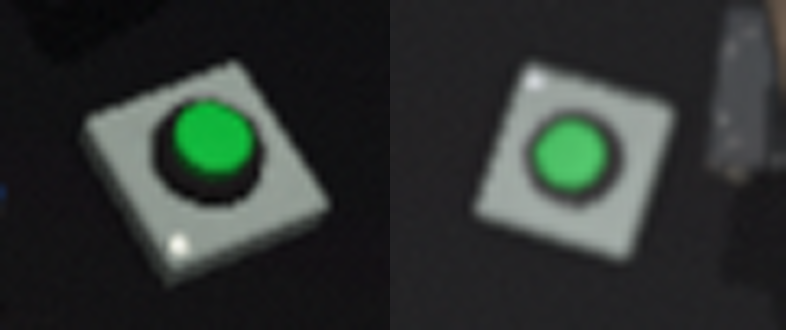

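Request:
{"api": "carry_out", "payload": {
  "motion": [
    [0,15,0,0,0,0,0],
    [0,45,0,0,0,0,0],
    [0,80,0,0,0,0,0],
    [0,110,0,0,0,0,0],
    [1,130,0,0,0,0,0],
    [1,138,0,0,0,0,0],
    [1,138,0,0,0,0,0],
    [1,138,0,0,0,0,0]
  ]
}}

```text
time_s: 14.0
tcp_pos: [0.44, 0.1975, 0.1501]
ee_rot: [-3.141, -0.001, 3.062]
contact_force: [-0.1, -0.0, 0.2]
opening: 0.0492
```

Request:
{"api": "carry_out", "payload": {
  "motion": [
    [0,0,-20,0,0,0,0],
    [0,0,-45,0,0,0,0],
    [0,0,-70,0,0,0,0],
    [0,0,-85,0,0,0,0],
    [0,0,-96,0,0,0,0],
    [0,0,-101,0,0,0,0],
    [0,0,-101,0,0,0,0]
  ]
}}

```text
time_s: 14.58
tcp_pos: [0.4398, 0.1964, 0.0488]
ee_rot: [-3.14, -0.002, 3.06]
contact_force: [-0.6, 0.5, 0.8]
opening: 0.0911
```

```bash
python3 - <<'E'
from h import *
im={n:capture(n) for n in("scene","top")}
s=im['scene'][205:305,320:440,::-1];t=im['top'][190:270,220:316,::-1]
cv2.imwrite("pics/b2.png",np.hstack([cv2.resize(s,(396,330),interpolation=2),cv2.resize(t,(396,330),interpolation=2)]))
print(env.read_state()['tcp_pos'],env.read_state()['opening'])
E
```

```text
[0.44059293 0.19762626 0.05014016] 0.09140288992873431
```

View pics/b2.png

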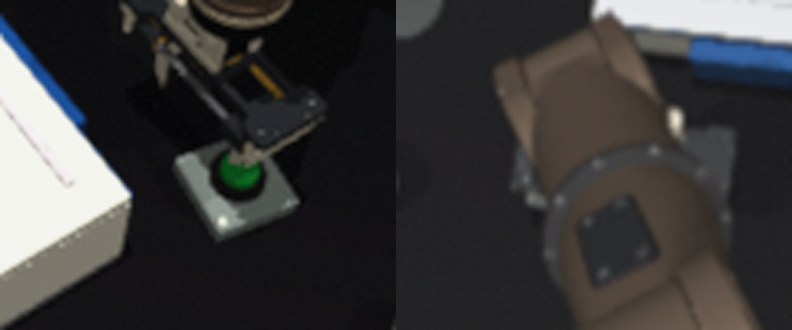

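Request:
{"api": "carry_out", "payload": {
  "motion": [
    [2,0,-4,0,0,0,0],
    [2,1,-8,0,0,0,0],
    [2,1,-10,0,0,0,0],
    [2,1,-12,0,0,0,0],
    [2,1,-14,0,0,0,0],
    [2,1,-15,0,0,0,0]
  ]
}}

```text
time_s: 15.18
tcp_pos: [0.4436, 0.1998, 0.0369]
ee_rot: [3.14, 0.003, 3.061]
contact_force: [-9.0, -10.2, 51.0]
opening: 0.0916
```

Request:
{"api": "carry_out", "payload": {
  "motion": [
    [0,0,2,0,0,0,0],
    [0,0,2,0,0,0,0]
  ]
}}

```text
time_s: 15.35
tcp_pos: [0.4434, 0.1997, 0.038]
ee_rot: [3.14, 0.002, 3.061]
contact_force: [-0.1, -3.4, 13.0]
opening: 0.0918
```

```bash
python3 - <<'E'
from h import *
im={n:capture(n) for n in("scene","top")}
s=im['scene'][225:285,350:430,::-1]
cv2.imwrite("pics/b3.png",cv2.resize(s,None,fx=8,fy=8,interpolation=2))
s=env.read_state();print(s['tcp_pos'],s['contact_force'])
E
```

```text
[0.44334779 0.19972763 0.037902  ] [-0.34543866 -4.59719977 17.04186483]
```

View pics/b3.png

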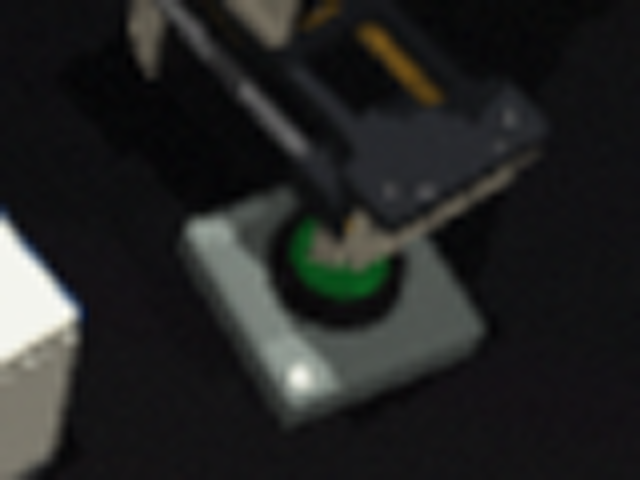

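Request:
{"api": "carry_out", "payload": {
  "motion": [
    [0,0,2,0,0,0,0],
    [0,0,2,0,0,0,0],
    [0,0,2,0,0,0,0]
  ]
}}

```text
time_s: 15.7
tcp_pos: [0.4432, 0.1997, 0.0392]
ee_rot: [3.141, 0.002, 3.061]
contact_force: [2.7, -2.3, 3.5]
opening: 0.0914
```

Request:
{"api": "carry_out", "payload": {
  "motion": [
    [0,0,3,0,0,0,0],
    [0,0,3,0,0,0,0],
    [0,0,3,0,0,0,0]
  ]
}}

```text
time_s: 15.95
tcp_pos: [0.4424, 0.1998, 0.0419]
ee_rot: [3.141, 0.0, 3.062]
contact_force: [2.2, 0.8, 2.2]
opening: 0.0921
```

Request:
{"api": "carry_out", "payload": {
  "motion": [
    [0,0,3,0,0,0,0],
    [0,0,10,0,0,0,0],
    [0,0,30,0,0,0,0],
    [0,0,65,0,0,0,0],
    [0,0,100,0,0,0,0],
    [-10,-15,130,0,0,0,0],
    [-30,-45,140,0,0,0,0],
    [-45,-80,140,0,0,0,0]
  ]
}}

```text
time_s: 16.62
tcp_pos: [0.3971, 0.1207, 0.1843]
ee_rot: [3.139, 0.003, 3.065]
contact_force: [1.1, -1.2, -0.5]
opening: 0.0914
```

Request:
{"api": "carry_out", "payload": {
  "motion": [
    [0,-30,0,0,0,0,0],
    [0,-65,0,0,0,0,0],
    [0,-100,0,0,0,0,0],
    [0,-130,0,0,0,0,0],
    [0,-140,0,0,0,0,0],
    [0,-140,0,0,0,0,0]
  ]
}}

```text
time_s: 17.12
tcp_pos: [0.3961, -0.0231, 0.1819]
ee_rot: [-3.141, -0.001, 3.057]
contact_force: [-0.8, 0.2, 0.7]
opening: 0.0915
```

```bash
python3 - <<'E'
from h import *
im={n:capture(n) for n in("scene","top")}
cv2.imwrite("pics/s5.png",im['scene'][:,:,::-1]);cv2.imwrite("pics/t5.png",im['top'][:,:,::-1])
cv2.imwrite("pics/c5.png",np.hstack([cv2.resize(im['scene'][160:310,220:420,::-1],(400,300),interpolation=2),cv2.resize(im['top'][130:250,240:400,::-1],(400,300),interpolation=2)]))
s=env.read_state();print(s['tcp_pos'],s['contact_force'])
E
```

```text
[ 0.39662102 -0.02015609  0.181775  ] [-0.2274439  -0.39015695 -0.36420078]
```

View pics/c5.png

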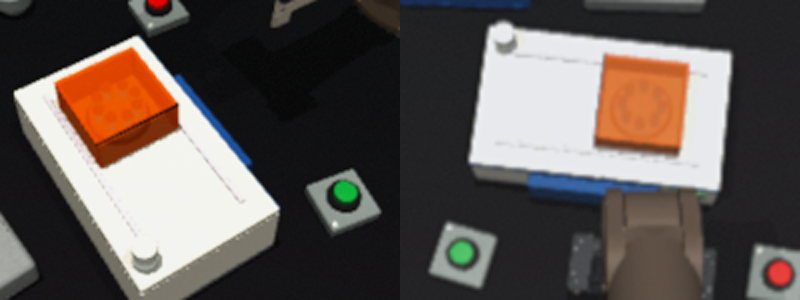

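View pics/s5.png

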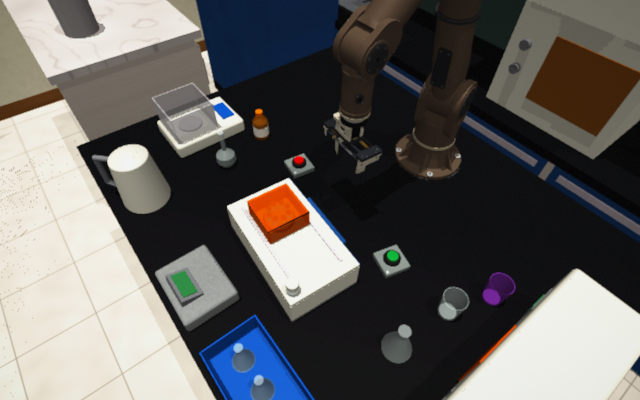

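```bash
python3 -c "
from cell import env
print(abs(env.read_state()['qvel']).max());print(env.sign_off())"
```

```text
0.02148513838990841
the job is handed in; nothing more can be done
None
```

The sampler is closed up, with the guard shut first, then the drawer. I then pressed the green start button and released it, and handed the job in at about 17 s of the 64 s allowed.

- **Guard:** it moved with about 3 N, then the force rose to 10.6 N at the stop. The position matches the fully shut one I measured, and the pictures show it over the carousel.
- **Drawer:** I pushed it slowly (under 50 mm/s) until it stopped at 13.7 N. That push showed an unexplained upward force of about 10 N, so I pushed again 13 mm higher. It stopped at the same place, again with an upward force (6.6 N). In the pictures the front sits within about 2 mm of where it should be when shut.
- **Green button:** the button stood higher than I had estimated, so the one fingertip I pressed with peaked at 51 N, much more than the 5 N needed. That was on the fingertip, not the gripper's body. On release the force fell off like a spring, and the last pictures show the cap back up.
- **Surroundings:** the red button and the glassware look undisturbed in the last scene picture, and the arm was clear of everything.
- **Not confirmed:** I could not see the vials once the drawer was shut. They were standing in the last picture before the push, and I am relying on the slow push for the rest.

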